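# Shelve four small archive cartons by height

## Task

Put the four small archive cartons away upright on the sorting shelf, one to a bay, in order of height with the tallest next to the tall blue end plate and the shortest next to the low one. Stand each in the middle of its bay, square to the shelf with its label facing out at the shelf's open front. Set them down rather than dropping them, knock none over, and leave the brass weight and the pencil pot where they are.

Things in the scene. Friction and masses are not known exactly. Their poses are not given: they have to be found in the camera images.
- box_kraft_mid (a point): Centre (half-way up) of the kraft-brown archive carton, a loose closed card box standing upright: 80 mm high, 62 mm deep (its x), 40 mm wide (its y), 0.07 to 0.27 kg. Its front is its -x side: flap with a tongue, and a white blank label that also shows as a white strip on top along the front edge. z is up.
- box_blue_mid (a point): Centre (half-way up) of the pale blue-grey archive carton, a loose closed card box standing upright: 98 mm high, 62 mm deep (its x), 40 mm wide (its y), 0.07 to 0.27 kg. Its front is its -x side: flap with a tongue, and a white blank label that also shows as a white strip on top along the front edge. z is up.
- box_cream_mid (a point): Centre (half-way up) of the cream archive carton, a loose closed card box standing upright: 116 mm high, 62 mm deep (its x), 40 mm wide (its y), 0.07 to 0.27 kg. Its front is its -x side: flap with a tongue, and a white blank label that also shows as a white strip on top along the front edge. z is up.
- box_green_mid (a point): Centre (half-way up) of the dark grey-green archive carton, a loose closed card box standing upright: 134 mm high, 62 mm deep (its x), 40 mm wide (its y), 0.07 to 0.27 kg. Its front is its -x side: flap with a tongue, and a white blank label that also shows as a white strip on top along the front edge. z is up.
- shelf: Fixed grey-green steel sorting shelf, 110 mm deep (x), 296 long (y), board top 30 above the table. Origin: centre of its underside on the table; z up; -x is the open front with white label holders. 3 dividers (4 thick, 45 high over the board) and 2 end plates make four bays 60 wide; bay centres at x = 0, y = -96, -32, 32, 96. Back stop 25 high, inner face at x = 51.
- shelf_front (a point): Middle of the shelf board's front edge, on the board's top (55 mm in front of the shelf's centre, 30 mm above the table); axes as the shelf's.
- tall_end: Tall end plate, dark blue steel, 90 mm deep, 4 mm thick with a 14 mm rolled top edge, 129 mm high above the board; fixed at one end of the shelf (130 mm from its centre), the left or the right one. Origin: middle of its foot, on the board.
- low_end: Low end plate, bare aluminium, 90 mm deep, 4 mm thick, 59 mm high above the board; fixed at the other end of the shelf. Origin: middle of its foot, on the board.
- weight_mid (a point): Bystander: brass book weight, a round disc 58 mm across with a knob, 52 mm high, 0.7 kg, loose on the table. Half-way up its axis.
- pot_mid (a point): Bystander: black pencil pot with three pencils, 72 mm across, 85 mm high, pencils reaching about 155 mm, loose on the table beyond one end of the shelf. Half-way up the pot.
Things that resemble listed ones, but are neither listed nor needed, are in the scene too. Leave any orange look-alike of the part that bears box_green_mid alone.

How it is judged:
By the outcome, as a careful person would: the job done as asked, in the order asked, and still so for the second after the job is handed in, with the robot touching nothing.
It also fails if it takes over 96 s, if anything falls off the work surface, if the arm or the gripper's body presses on something with over 40 N, if the wrist force passes 120 N, or if a joint passes its speed limit or range.

## Robot

A 7-joint arm with a two-finger parallel gripper is mounted at the origin on the work surface. World frame = base frame: x ahead of the robot, y to its left, z up, the work surface at z = 0. Lengths are in m, angles in degrees, forces in N, time in s.
With the tool pointing down it reaches from about 0.425 to 0.95 m from the base axis. Payload 16.7 kg.
Tool frame: the origin (TCP) lies midway between the tips of the shut fingers; the grasp point (between the pads) lies arm.grip_depth behind it (arm.grip_depth is the distance from the TCP to the grasp point, in m); z points along the fingers, y is the line along which they close (so a half turn about z gives the same grasp; the last joint's range is limited). The gripper opens to 94 mm and grips with 3 to 60 N. Pads are 16 mm wide; open, the fingers measure 119 mm over their backs; the gripper's body (75 mm by 177 mm) begins 78 mm behind the grasp point.
Start: joints at [67.638, 24.414, 4.234, 92.017, -1.954, 63.644, -3.845], TCP at [0.161, -0.655, 0.205] pointing down, gripper open.
Joint ranges: [-163.25, 163.25], [-28.42, 122.38], [-70.27, 78.77], [12.13, 141.07], [-58.53, 238.53], [9.26, 117.41], [-156.51, 156.51]. Speed limits (degrees/s): [108.29, 108.29, 136.94, 136.94, 172.46, 172.46, 172.46].

## Interface

Orientations are given as [roll, pitch, yaw] about the fixed x, y, z axes, in that order (R = Rz(yaw) Ry(pitch) Rx(roll)).
In Python, from plant import get_state, optics, job, arm gives the robot as it stands.
- The arm moves only by the shell command python3 -m creep 'ROWS'. ROWS is JSON, a list that holds one entry, the list of rows, each a list of 7 numbers: the shift along the world's x, y, z in m, then the turn, a rotation vector about the world's x, y, z in rad, then the gripper's target within -1 to 1 (fully open at 1, half-way at 0, shut at -1). A call has 1 to 8 rows; each row is the pose to reach, as a shift and turn from the pose commanded when the call began; what a row does not reach only later rows make up. A row lasts 1/10 s, in which the tool goes at most 50 mm and 8.59 degrees, less where a joint would pass 70% of its speed; a pose out of reach is approached as far as the arm can. A call with a gripper value outside its range is refused whole. The fingers move at their own pace and stop on an object; the grip force is fixed at half the most. Time passes only in rows, so rows that repeat a pose let the fingers close. It gives the time, the measured TCP pose, the force, the opening and the grip force at its end, in the units of the state.
- get_state(): the state, without advancing time (a new reading comes with each control period).
- optics.camera(name): name is "side" or "top" or "wrist"; returns (picture, depth): 400x640x3 uint8, red, green, blue; 400x640 float32, m along the optical axis (not along the pixel's ray), 0 where there is no reading.
- optics.camera_model(name): a dict with "mtx" (3x3 intrinsics, pixels), "eye" and "rotation" of the camera in the world. Camera axes: x right, y down, z forward; pixel columns grow to the right and rows downward; lengths in m; the calibration is good to about 2 mm. A picture is of the moment at which its call begins: read the wrist's pose just before it. camera_model takes no time and is no camera call; for the wrist camera it gives the pose at the moment of the call.
- job.hand_in(): hands the job in; it is judged then, once.
The state is a dict: "time": time; "joints": joint angles; "joint_velocities": joint speeds; "joint_torque": joint torques, N m; "eef_pos": TCP position; "tool_rot": TCP orientation; "force": force on the tool from outside, world axes, zero at the start; "torque": the same for the moment, N m; "gripper_width": finger opening in m; "gripper_force": force on a finger pad.
Only numpy, scipy, OpenCV 4.12 (cv2) and the standard library are available. Lean on these libraries where they do the work, as an engineer would, in place of code of your own. Each camera call takes 0.05 s, during which the arm holds its last target. There are 200 camera calls.

## Working session

There is one attempt and no reset: what is moved stays moved. The work goes in short steps, Python scripts to look and compute and a shell command to move; the robot and the scene stay as the last step left them, time stands still between calls to the robot, and variables do not carry over. Pictures are saved under pics/ and viewed, at most 14 in all, crops included, and the job is handed in when it is done.

```bash
ls; mkdir -p pics; python3 - <<'E'
from plant import get_state, optics, job, arm
import cv2,numpy as np
s=get_state();print(s);print(arm.grip_depth)
for n in("top","side"):
    p,d=optics.camera(n);cv2.imwrite(f"pics/{n}0.png",p[:,:,::-1]);np.save(f"pics/{n}0.npy",d);print(n,optics.camera_model(n))
print(optics.camera_model("wrist"))
E
```

```text
pics
{'time': 0.0, 'joints': array([67.63688774, 24.44934319,  4.23145145, 92.04959965, -1.95433473,
       63.64400247, -3.84395953]), 'joint_velocities': array([ 0.01093117,  0.01659776,  0.03850344, -0.0547593 , -0.09258617,
        0.01907772, -0.04996914]), 'joint_torque': array([-2.08707839e-03, -9.35813069e+01,  3.66534099e+00, -4.54198229e+01,
       -4.88370156e-02,  2.03166646e-02,  1.94644108e-04]), 'eef_pos': array([ 0.1608545 , -0.65512436,  0.2047996 ]), 'tool_rot': array([-1.79929374e+02,  4.72821286e-03,  1.37958950e+01]), 'force': array([-0.37114069, -0.05912805,  0.57536308]), 'torque': array([0.01965318, 0.01501174, 0.02099047]), 'gripper_force': 0.0, 'gripper_width': 0.09433865774620831}
0.0188
top {'mtx': array([[428.74766007,   0.        , 320.68477395],
       [  0.        , 428.74766007, 204.40492307],
       [  0.        ,   0.        ,   1.        ]]), 'eye': array([0.38141155, 0.01557983, 0.97623651]), 'rotation': array([-171.70070458,   -0.39870821,  -89.24031753])}
side {'mtx': array([[403.53265449,   0.        , 320.70810467],
       [  0.        , 403.53265449, 204.9618688 ],
       [  0.        ,   0.        ,   1.        ]]), 'eye': array([ 0.44963083, -0.71992541,  0.88951827]), 'rotation': array([-137.84608529,   -1.14875192,   -2.85626475])}
{'mtx': array([[322.85147807,   0.        , 317.41128788],
       [  0.        , 322.85147807, 202.27347177],
       [  0.        ,   0.        ,   1.        ]]), 'eye': array([ 0.22563357, -0.63926034,  0.38320821]), 'rotation': array([ 1.66588319e+02,  1.31974402e-01, -7.61301107e+01])}
```

View pics/top0.png

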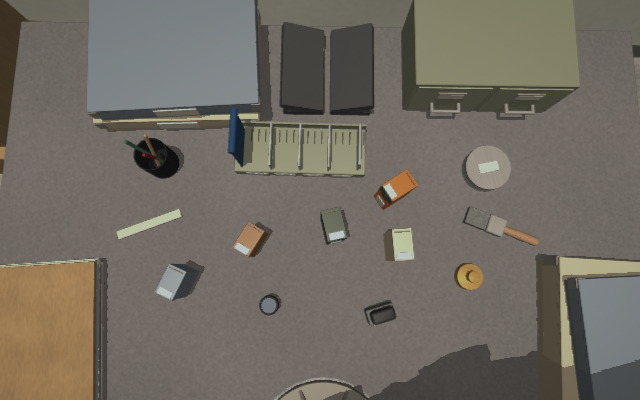

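View pics/side0.png

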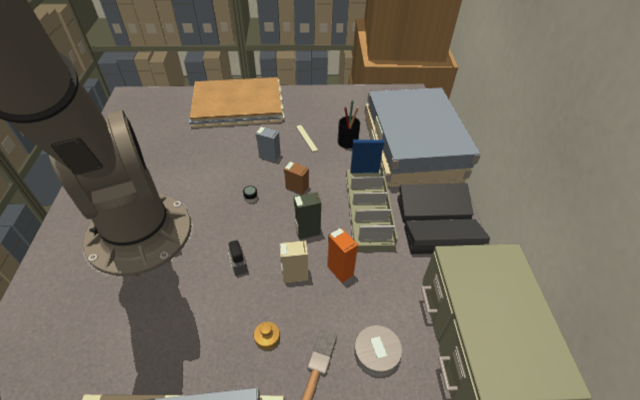

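The top view has +x up and +y left. Candidates for the cartons: kraft (250,240), blue-grey (173,282), cream (402,244), green (334,225), and an orange look-alike at (397,188), which I leave alone. The shelf spans (235–365, 123–176) with the tall blue plate on its left, the +y end. The weight is at (470,277) and the pot at (157,158).

```bash
cat > h.py <<'E'
import numpy as np,cv2
from scipy.spatial.transform import Rotation as R
def cloud(d,m):
    K=m["mtx"];v,u=np.mgrid[:d.shape[0],:d.shape[1]]
    P=np.dstack([(u-K[0,2])/K[0,0]*d,(v-K[1,2])/K[1,1]*d,d])
    W=P@R.from_euler("xyz",m["rotation"],degrees=True).as_matrix().T+m["eye"]
    W[d==0]=np.nan;return W
H=dict(kraft=.080,blue=.098,cream=.116,green=.134)
E
python3 - <<'E'
from h import *
from plant import optics
c={}
for n in("top","side"):
    p=cv2.imread(f"pics/{n}0.png");W=cloud(np.load(f"pics/{n}0.npy"),optics.camera_model(n));c[n]=(p,W)
px=dict(top=dict(kraft=(250,240),blue=(173,282),cream=(402,244),green=(334,225),orange=(397,188)),side=dict(kraft=(296,178),blue=(268,143),cream=(294,260),green=(308,215),orange=(342,255)))
for n in c:
  p,W=c[n]
  for b,(u,v) in px[n].items():
    w=45; sl=(slice(v-w,v+w),slice(u-w,u+w));w3=W[sl].reshape(-1,3);col=p[sl].reshape(-1,3)
    h=H.get(b,.134); ctr=W[v,u]
    k=(abs(w3[:,2]-h)<.008)
    M=k.reshape(2*w,2*w).astype(np.uint8);_,L,S,C=cv2.connectedComponentsWithStats(M)
    i=1+np.argmax(S[1:,4]);k=(L==i).ravel()
    q=w3[k];r=cv2.minAreaRect((q[:,:2]*1000).astype(np.float32))
    wh=q[col[k].min(1)>170]
    print(n,b,S[i,4],"z",np.median(q[:,2]).round(4),"rect",np.round(r[0],1),np.round(r[1],1),round(r[2],1),"white",len(wh),(wh.mean(0)*1000).round(0) if len(wh) else 0)
p,W=c["top"]
for nm,u,v in [("L store",180,60),("black",303,70),("black2",352,70),("Rcab",490,40),("cab front",430,80),("pot",157,165),("ruler",150,225),("Lwood",50,330),("plate",237,130),("kn",269,305),("blk",381,315),("wt",470,277),("tape",488,170),("brush",487,220)]:print(nm,(W[v,u]*1000).round(0))
# shelf edges
for z0,z1 in((.025,.036),(.068,.080),(.05,.06),(.145,.165)):
  S=(W[...,2]>z0)&(W[...,2]<z1)&(W[...,0]>.4)&(W[...,0]<.64)&(abs(W[...,1]-.06)<.2)
  q=W[S];print(z0,len(q),np.percentile(q,[1,50,99],axis=0).round(4).tolist(),cv2.minAreaRect((q[:,:2]*1000).astype(np.float32)))
v=cv2.resize(p[100:330,140:440],None,fx=2.6,fy=2.6,interpolation=2);cv2.imwrite("pics/crop.png",v)
E
```

```text
top kraft 595 z 0.0799 rect [437. 162.] [40.4 64.3] 59.3 white 82 [418. 174.  82.]
top blue 676 z 0.0982 rect [348.2 312.3] [41.1 63.9] 66.1 white 91 [327. 322. 100.]
top cream 643 z 0.1155 rect [ 429.5 -153.9] [63.3 40.6] 5.0 white 98 [ 407. -156.  116.]
top green 649 z 0.1337 rect [466.2 -14.2] [63.6 40. ] 13.9 white 94 [444. -20. 135.]
top orange 632 z 0.1331 rect [ 546.  -145.3] [39.8 63.5] 33.4 white 89 [ 534. -126.  135.]
side kraft 251 z 0.0805 rect [435.5 159.4] [43.6 66.2] 60.4 white 26 [417. 172.  83.]
side blue 211 z 0.0985 rect [346.2 310.8] [44.  65.6] 67.0 white 24 [326. 320. 100.]
side cream 420 z 0.1166 rect [ 428.1 -156.3] [63.4 41.9] 5.8 white 66 [ 407. -159.  118.]
side green 395 z 0.1349 rect [ 545.  -147.9] [40.7 64.2] 31.6 white 51 [ 532. -129.  136.]
side orange 423 z 0.1349 rect [ 545.  -147.9] [40.7 64.2] 31.6 white 51 [ 532. -129.  136.]
L store [809. 311. 125.]
black [830.  56.  44.]
black2 [828. -57.  50.]
Rcab [ 855. -338.  142.]
cab front [ 765. -210.  143.]
pot [606. 384.  23.]
ruler [471. 397.   4.]
Lwood [244. 572.  50.]
plate [663. 188. 110.]
kn [299
[... 168 characters left out ...]
0291], [0.6392, 0.2029, 0.0338]] ((520.3867797851562, 36.30699157714844), (345.034912109375, 239.16659545898438), 89.95228576660156)
0.068 521 [[0.4041, -0.1357, 0.0683], [0.4519, 0.1491, 0.0775], [0.638, 0.1899, 0.0799]] ((520.6228637695312, 28.508209228515625), (331.9943542480469, 237.45870971679688), 89.98395538330078)
0.05 139 [[0.4024, -0.1362, 0.0502], [0.5303, -0.0145, 0.0546], [0.6378, 0.1893, 0.0599]] ((519.1388549804688, 27.962020874023438), (239.4428253173828, 327.3752746582031), 0.2722052037715912)
0.145 140 [[0.6028, 0.1829, 0.1473], [0.6201, 0.189, 0.1567], [0.639, 0.1967, 0.1604]] ((620.9716796875, 189.98329162597656), (13.85774040222168, 36.53447723388672), 89.17008209228516)
```

View pics/crop.png

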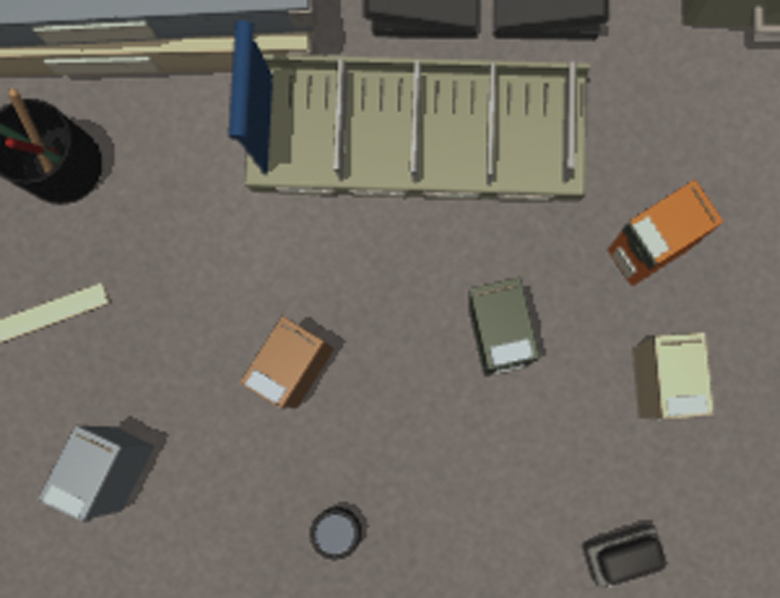

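The crop confirms the four cartons at crop (285,362), (82,470), (684,375) and (503,325), each with its white strip facing the robot. The orange one at crop (665,232) is the decoy. Next, the shelf pose.

```bash
cat >> h.py <<'E'
def shelf(W):
    x,y,z=W[...,0],W[...,1],W[...,2]
    k=(x>.54)&(x<.75)&(y>-.15)&(y<.25)&(z>.024)&(z<.036)
    _,L,S,_=cv2.connectedComponentsWithStats(cv2.morphologyEx(k.astype(np.uint8),cv2.MORPH_CLOSE,np.ones((9,9))));i=1+np.argmax(S[1:,4])
    q=W[(L==i)&k];return q
E
python3 - <<'E'
from h import *
from plant import optics
for n in("top","side"):
    W=cloud(np.load(f"pics/{n}0.npy"),optics.camera_model(n));q=shelf(W)
    r=cv2.minAreaRect((q[:,:2]*1000).astype(np.float32));print(n,len(q),r,cv2.boxPoints(r).round(0).tolist(), np.median(q[:,2]))
    # front edge line fit
    ys=np.arange(-.09,.19,.01)
    f=np.array([(y,np.nanmin(q[abs(q[:,1]-y)<.004][:,0])) for y in ys if (abs(q[:,1]-y)<.004).sum()>3]);print("front line",np.polyfit(f[:,0],f[:,1],1))
    x,y,z=W[...,0],W[...,1],W[...,2]
    # divider tops
    k=(x>.58)&(x<.74)&(y>-.15)&(y<.25)&(z>.065)&(z<.08)
    _,L,S,_=cv2.connectedComponentsWithStats(k.astype(np.uint8))
    for i in range(1,len(S)):
        if S[i,4]>15:
            g=W[L==i];print("div",S[i,4],g.mean(0).round(4),"x",g[:,0].min().round(3),g[:,0].max().round(3),"slope y/x",np.polyfit(g[:,0],g[:,1],1).round(4))
    k=(x>.58)&(x<.76)&(y>-.15)&(y<.25)&(z>.12)&(z<.165)&(x<.73)
    g=W[k];print("tall",g.mean(0),g.min(0),g.max(0))
    # storage near edges
    k=(x>.7)&(x<.85)&(y>.0)&(y<.45)&(z>.11);print("Lstore min x",np.nanpercentile(x[k],1),np.nanmin(y[k]))
E
```

```text
top 5244 ((643.2216186523438, 60.43656921386719), (295.5250549316406, 110.25408935546875), 89.08122253417969) [[586.0, -86.0], [696.0, -88.0], [701.0, 207.0], [590.0, 209.0]] 0.029221307708518107
front line [0.01182603 0.58924281]
div 38 [0.7186 0.1743 0.0697] x 0.716 0.721 slope y/x [-10.4606   7.691 ]
div 28 [0.7147 0.2316 0.0696] x 0.713 0.717 slope y/x [-7.2306  5.399 ]
div 57 [0.6456 0.1881 0.073 ] x 0.603 0.69 slope y/x [-0.0173  0.1992]
div 99 [0.6451 0.1236 0.0732] x 0.597 0.694 slope y/x [-0.0192  0.136 ]
div 89 [0.644  0.0598 0.0737] x 0.597 0.693 slope y/x [-0.0127  0.068 ]
div 84 [ 0.6433 -0.0038  0.0735] x 0.596 0.69 slope y/x [-0.0102  0.0027]
tall [0.68581849 0.194547   0.1377104 ] [0.60274033 0.14473739 0.12002271] [0.72997154 0.24910524 0.16159708]
Lstore min x 0.7023016321886901 0.14324295466203002
side 1377 ((665.3314819335938, 55.23063659667969), (295.56256103515625, 159.98678588867188), 88.12713623046875) [[581.0, -90.0], [740.0, -95.0], [750.0, 200.0], [590.0, 206.0]] 0.031086522686828544
front line [0.00068052 0.58933773]
div 64 [0.7208 0.1779 0.0712] x 0.708 0.739 slope y/x [-2.8743  2.2496]
div 107 [0.6459 0.1872 0.0728] x 0.603 0.69 slope y/x [-0.0146  0.1966]
div 119 [0.646  0.1211 0.0718] x 0.596 0.692 slope y/x [-0.0037  0.1234]
div 130 [0.6415 0.0578 0.0721] x 0.595 0.689 slope y/x [-0.0136  0.0665]
div 135 [ 0.6425 -0.0064  0.0722] x 0.594 0.69 slope y/x [-0.0162  0.004 ]
div 122 [ 0.6432 -0.073   0.0728] x 0.597 0.687 slope y/x [-0.0152 -0.0632]
tall [0.66832464 0.18934575 0.13766722] [0.60132653 0.14136971 0.12004947] [0.7297143  0.24998806 0.16312443]
Lstore min x 0.7024174493690925 0.13867706151045345
```

Shelf centre is about (0.6425, 0.059) with yaw −0.9°, and the tall plate is at +y. The bays run green, cream, blue, kraft from +y to −y. I grip each carton front to back, starting with green.

```bash
python3 -m creep '[[[0.03,0.035,0.006,0,0,0.14,1],[0.06,0.07,0.012,0,0,0.28,1],[0.09,0.105,0.018,0,0,0.42,1],[0.12,0.14,0.024,0,0,0.56,1],[0.15,0.175,0.03,0,0,0.7,1],[0.18,0.21,0.036,0,0,0.84,1],[0.21,0.245,0.042,0,0,0.98,1],[0.24,0.28,0.048,0,0,1.12,1]]]'
```

```text
time: 0.9
eef_pos: [0.4017, -0.3738, 0.2537]
tool_rot: [-180.0, 0.0, 78.3]
force: [0.1, -0.9, -1.1]
gripper_width: 0.094
gripper_force: 0.0
```

```bash
python3 -m creep '[[[0.008,0.045,0,0,0,0.056,1],[0.016,0.09,0,0,0,0.113,1],[0.024,0.134,0,0,0,0.17,1],[0.032,0.179,0,0,0,0.226,1],[0.04,0.224,0,0,0,0.282,1],[0.048,0.268,0,0,0,0.339,1],[0.056,0.313,-0.02,0,0,0.395,1],[0.064,0.358,-0.05,0,0,0.452,1]]]'
python3 - <<'E'
from plant import optics
import cv2
p,d=optics.camera("wrist");cv2.imwrite("pics/w1.png",p[:,:,::-1])
from plant import get_state
s=get_state();print(s["eef_pos"],s["tool_rot"])
E
```

```text
time: 1.7
eef_pos: [0.465, -0.0194, 0.2065]
tool_rot: [179.9, 0.1, 104.0]
force: [1.0, -0.6, -0.9]
gripper_width: 0.094
gripper_force: 0.0
[ 0.46358474 -0.01322509  0.20234777] [-1.79947212e+02 -1.44221512e-01  1.04534471e+02]
```

View pics/w1.png

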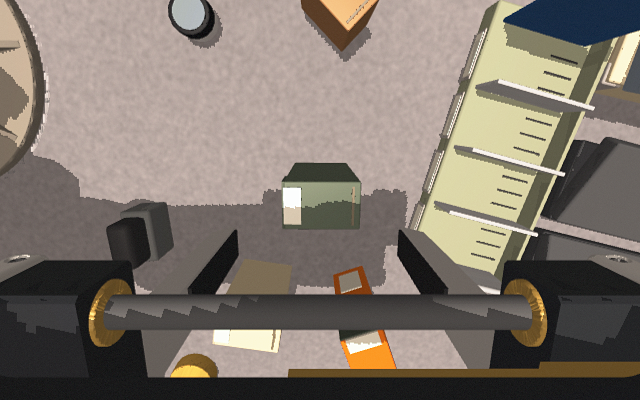

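Green's top (283–360, 163–228) sits centred between the fingers and square with them, with its label on the left finger's side. I descend.

```bash
python3 -m creep '[[[0,0.001,-0.02,0,0,0,1],[0,0.001,-0.045,0,0,0,1],[0,0.001,-0.07,0,0,0,1],[0,0.001,-0.095,0,0,0,1],[0,0.001,-0.112,0,0,0,1],[0,0.001,-0.118,0,0,0,1],[0,0.001,-0.118,0,0,0,1]]]'
```

```text
time: 2.45
eef_pos: [0.4638, -0.0203, 0.0875]
tool_rot: [-179.9, -0.0, 103.9]
force: [-0.2, -0.1, 0.5]
gripper_width: 0.0939
gripper_force: 0.0
```

```bash
python3 -m creep '[[[0,0,0,0,0,0,-1],[0,0,0,0,0,0,-1],[0,0,0,0,0,0,-1],[0,0,0,0,0,0,-1],[0,0,0,0,0,0,-1],[0,0,0,0,0,0,-1],[0,0,0,0,0,0,-1],[0,0,0,0,0,0,-1]]]'
```

```text
time: 3.25
eef_pos: [0.4649, -0.0203, 0.0884]
tool_rot: [179.9, 0.0, 103.9]
force: [1.7, -1.5, 6.8]
gripper_width: 0.0622
gripper_force: 29.8
```

```bash
python3 -m creep '[[[0,0,0.01,0,0,0,-1],[0,0,0.03,0,0,0,-1],[0,0,0.06,0,0,0,-1],[0,0,0.09,0,0,0,-1],[0,0,0.115,0,0,0,-1],[0,0,0.125,0,0,0,-1],[0,0,0.125,0,0,0,-1],[0,0,0.125,0,0,0,-1]]]'
cat >> h.py <<'E'
def obj(n,b,zt,ctr,tol=.008,rad=.09):
    """footprint of top face of box b whose top is near zt, near ctr"""
    from plant import optics
    m=optics.camera_model(n);p,d=optics.camera(n);W=cloud(d,m)
    k=(abs(W[...,2]-zt)<tol)&(np.hypot(W[...,0]-ctr[0],W[...,1]-ctr[1])<rad)
    hsv=cv2.cvtColor(p,cv2.COLOR_RGB2HSV)
    return p,W,k
E
python3 - <<'E'
from h import *
from plant import optics,get_state
s=get_state();print(s["eef_pos"],s["tool_rot"],s["gripper_width"],s["joints"])
m=optics.camera_model("wrist")
for n in("wrist","side"):
    if n=="side":m=optics.camera_model(n)
    p,d=optics.camera(n);cv2.imwrite(f"pics/g_{n}.png",p[:,:,::-1]);np.save(f"pics/g_{n}.npy",cloud(d,m))
s=get_state();print(s["eef_pos"])
E
```

```text
time: 4.05
eef_pos: [0.4636, -0.0205, 0.2121]
tool_rot: [-179.9, -0.0, 103.9]
force: [1.1, 0.7, -3.5]
gripper_width: 0.0626
gripper_force: 29.8
[ 0.46359197 -0.02047707  0.21206602] [-1.79925733e+02 -1.72489578e-02  1.03853218e+02] 0.06256472679319273 [ 28.70219573   6.65483671 -36.1646566  115.78831565   4.56655841
  58.98709219   4.2134283 ]
[ 0.46347901 -0.02035717  0.21177367]
```

View pics/g_wrist.png

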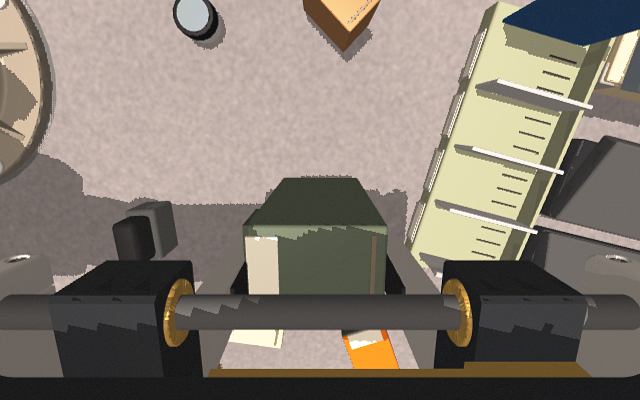

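The carton is held level, with its top face at (245–386, 228–295) and the label on the left. Next I measure its offset in hand.

```bash
cat >> h.py <<'E'
def inhand(W,pos,yaw,h,tcp_above_base):
    """points in tool-yaw frame: a = along box x (yaw-90), b = along box y"""
    psi=np.radians(yaw-90);c,s=np.cos(psi),np.sin(psi)
    D=W-np.array(pos);a=D[...,0]*c+D[...,1]*s;b=-D[...,0]*s+D[...,1]*c;z=D[...,2]
    top=h-tcp_above_base
    k=(abs(a)<.025)&(abs(b)<.045)
    kt=k&(abs(z-top)<.006);ks=k&(z<top-.012)&(z>top-.06)
    return dict(ntop=int(kt.sum()),ztop=np.median(z[kt]),btop_max=np.percentile(b[kt],97),nside=int(ks.sum()),bside=np.median(b[ks]),bside_slope=np.polyfit(a[ks],b[ks],1)[0], bside_z=np.polyfit(z[ks],b[ks],1)[0])
E
python3 - <<'E'
from h import *
print(inhand(np.load("pics/g_wrist.npy"),[.4636,-.0205,.212],103.85,.134,.0875))
W=np.load("pics/g_side.npy");psi=np.radians(13.85)
k=(np.hypot(W[...,0]-.4636,W[...,1]+.0205)<.07)&(W[...,2]>.12)&(W[...,2]<.25)
D=W[k]-[.4636,-.0205,0];b=-D[:,0]*np.sin(psi)+D[:,1]*np.cos(psi);a=D[:,0]*np.cos(psi)+D[:,1]*np.sin(psi)
kk=abs(a)<.02
print(kk.sum(),np.percentile(b[kk],[5,25,50,75]),W[k][kk][:,2].min())
E
```

```text
{'ntop': 8078, 'ztop': np.float64(0.04534765613016223), 'btop_max': np.float64(0.025136582814038484), 'nside': 2068, 'bside': np.float64(0.025261284483002334), 'bside_slope': np.float64(0.0015045328749292936), 'bside_z': np.float64(-0.00039543550146592724)}
578 [-0.01664689 -0.01552415 -0.01464405 -0.01391122] 0.12199433373866453
```

```bash
python3 -m creep '[[[0.02,0.02,0.005,0,0,-0.05,-1],[0.05,0.05,0.01,0,0,-0.12,-1],[0.085,0.085,0.01,0,0,-0.2,-1],[0.12,0.115,0.01,0,0,-0.257,-1],[0.15,0.143,0.01,0,0,-0.257,-1],[0.172,0.163,0.01,0,0,-0.257,-1],[0.18,0.17,0.005,0,0,-0.257,-1],[0.18,0.17,0,0,0,-0.257,-1]]]'
python3 -c "
from plant import get_state
s=get_state();print(s['eef_pos'],s['tool_rot'])"
```

```text
time: 4.95
eef_pos: [0.644, 0.1508, 0.2109]
tool_rot: [-179.9, -0.0, 89.2]
force: [-0.1, 0.2, -2.6]
gripper_width: 0.0621
gripper_force: 30.0
[0.64402948 0.15084965 0.21092029] [-1.79857893e+02 -3.00917351e-02  8.92355750e+01]
```

```bash
python3 -m creep '[[[0,-0.001,-0.01,0,0,0,-1],[0,-0.001,-0.03,0,0,0,-1],[0,-0.001,-0.05,0,0,0,-1],[0,-0.001,-0.07,0,0,0,-1],[0,-0.001,-0.082,0,0,0,-1],[0,-0.001,-0.087,0,0,0,-1],[0,-0.001,-0.087,0,0,0,-1]]]'
python3 - <<'E'
from h import *
from plant import optics,get_state
s=get_state();print(s["eef_pos"],s["force"])
p,d=optics.camera("side");cv2.imwrite("pics/g2.png",cv2.resize(p[110:270,270:470,::-1],None,fx=3.5,fy=3.5))
E
```

```text
time: 5.65
eef_pos: [0.6439, 0.148, 0.1257]
tool_rot: [-180.0, 0.0, 89.1]
force: [0.5, 0.1, -1.6]
gripper_width: 0.0621
gripper_force: 30.0
[0.64387889 0.14802265 0.12569166] [ 0.52540582  0.07975787 -1.63877093]
```

View pics/g2.png

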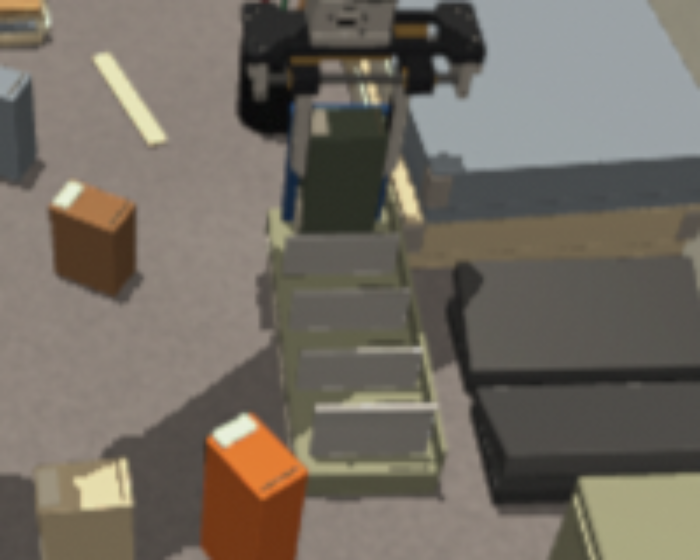

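Green is inside the end bay, at about (345,170) in the crop. I lower it gently to contact.

```bash
python3 -m creep '[[[0,0.002,-0.002,0,0,0,-1],[0,0.002,-0.004,0,0,0,-1],[0,0.002,-0.005,0,0,0,-1],[0,0.002,-0.006,0,0,0,-1],[0,0.002,-0.006,0,0,0,-1]]]'
```

```text
time: 6.2
eef_pos: [0.6442, 0.1506, 0.1199]
tool_rot: [-180.0, 0.0, 89.1]
force: [0.0, -0.0, -2.4]
gripper_width: 0.0618
gripper_force: 30.0
```

```bash
python3 -m creep '[[[0,0,-0.001,0,0,0,-1],[0,0,-0.0015,0,0,0,-1],[0,0,-0.002,0,0,0,-1],[0,0,-0.002,0,0,0,-1]]]'
```

```text
time: 6.6
eef_pos: [0.6444, 0.1507, 0.1186]
tool_rot: [180.0, 0.0, 89.1]
force: [-1.7, -0.8, 6.2]
gripper_width: 0.0621
gripper_force: 30.0
```

```bash
python3 -m creep '[[[0,0,0,0,0,0,0.3],[0,0,0,0,0,0,1],[0,0,0,0,0,0,1],[0,0,0,0,0,0,1],[0,0,0.02,0,0,0,1],[0,0,0.06,0,0,0,1],[0,0,0.1,0,0,0,1],[0,0,0.12,0,0,0,1]]]'
```

```text
time: 7.4
eef_pos: [0.6451, 0.1513, 0.2416]
tool_rot: [179.8, -0.1, 89.1]
force: [-0.4, -0.2, -0.9]
gripper_width: 0.094
gripper_force: 0.0
```

```bash
python3 -m creep '[[[-0.025,-0.035,0,0,0,0.012,1],[-0.053,-0.075,0,0,0,0.025,1],[-0.081,-0.115,0,0,0,0.04,1],[-0.11,-0.156,0,0,0,0.055,1],[-0.138,-0.196,0,0,0,0.07,1],[-0.166,-0.236,-0.01,0,0,0.085,1],[-0.194,-0.276,-0.02,0,0,0.1,1],[-0.216,-0.306,-0.04,0,0,0.107,1]]]'; python3 -m creep '[[[0,0,0,0,0,0,1],[0,0,0,0,0,0,1],[0,0,0,0,0,0,1]]]'
```

```text
time: 8.2
eef_pos: [0.4271, -0.1578, 0.1987]
tool_rot: [179.9, 0.1, 95.2]
force: [0.3, -0.0, -0.6]
gripper_width: 0.0941
gripper_force: 0.0
time: 8.5
eef_pos: [0.4291, -0.1546, 0.1985]
tool_rot: [180.0, 0.0, 95.3]
force: [-0.6, 0.6, 0.2]
gripper_width: 0.0938
gripper_force: 0.0
```

Settled on the cream carton at (0.429, −0.155). I descend to z = 0.07 and grip.

```bash
python3 -m creep '[[[0,0,-0.02,0,0,0,1],[0,0,-0.05,0,0,0,1],[0,0,-0.08,0,0,0,1],[0,0,-0.108,0,0,0,1],[0,0,-0.122,0,0,0,1],[0,0,-0.128,0,0,0,1],[0,0,-0.128,0,0,0,1],[0,0,-0.128,0,0,0,1]]]' && python3 -m creep '[[[0,0,0,0,0,0,-1],[0,0,0,0,0,0,-1],[0,0,0,0,0,0,-1],[0,0,0,0,0,0,-1],[0,0,0,0,0,0,-1],[0,0,0,0,0,0,-1],[0,0,0,0,0,0,-1],[0,0,0,0,0,0,-1]]]'
```

```text
time: 9.3
eef_pos: [0.4291, -0.155, 0.0708]
tool_rot: [179.9, 0.0, 95.3]
force: [1.0, -0.5, 0.3]
gripper_width: 0.0942
gripper_force: 0.0
time: 10.1
eef_pos: [0.4285, -0.1554, 0.0702]
tool_rot: [180.0, 0.0, 95.3]
force: [0.1, -0.0, 5.5]
gripper_width: 0.0616
gripper_force: 30.0
```

```bash
python3 -m creep '[[[0,0,0.01,0,0,0,-1],[0,0,0.03,0,0,0,-1],[0,0,0.06,0,0,0,-1],[0,0,0.09,0,0,0,-1],[0,0,0.12,0,0,0,-1],[0,0,0.14,0,0,0,-1],[0,0,0.14,0,0,0,-1],[0,0,0.14,0,0,0,-1]]]'
cat >> h.py <<'E'
def hand(h,base0):
    from plant import optics,get_state
    s=get_state();m=optics.camera_model("wrist");p,d=optics.camera("wrist")
    print(s["eef_pos"].round(4),s["tool_rot"].round(2),s["gripper_width"])
    print(inhand(cloud(d,m),s["eef_pos"],s["tool_rot"][2],h,base0))
E
python3 -c "
from h import *;hand(.116,.0705)"
```

```text
time: 10.9
eef_pos: [0.428, -0.1553, 0.2101]
tool_rot: [180.0, 0.0, 95.3]
force: [-0.2, -0.1, -1.7]
gripper_width: 0.0619
gripper_force: 30.0
[ 0.428  -0.1553  0.2101] [1.7999e+02 2.0000e-02 9.5270e+01] 0.06191338666671724
{'ntop': 7075, 'ztop': np.float64(0.04489578013243711), 'btop_max': np.float64(0.02084589304007058), 'nside': 2235, 'bside': np.float64(0.02087614487844568), 'bside_slope': np.float64(-0.0005217289480525857), 'bside_z': np.float64(-0.0003970444052694672)}
```

```bash
python3 -m creep '[[[0.005,0.03,0.01,0,0,-0.02,-1],[0.03,0.07,0.02,0,0,-0.04,-1],[0.06,0.11,0.02,0,0,-0.06,-1],[0.095,0.15,0.02,0,0,-0.08,-1],[0.13,0.188,0.02,0,0,-0.1,-1],[0.165,0.22,0.02,0,0,-0.108,-1],[0.195,0.24,0.01,0,0,-0.108,-1],[0.215,0.246,0,0,0,-0.108,-1]]]'; python3 -m creep '[[[0,0,-0.01,0,0,0,-1],[0,0,-0.03,0,0,0,-1],[0,0,-0.055,0,0,0,-1],[0,0,-0.08,0,0,0,-1],[0,0,-0.095,0,0,0,-1],[0,0,-0.1,0,0,0,-1],[0,0,-0.1,0,0,0,-1],[0,0,-0.1,0,0,0,-1]]]'
```

```text
time: 11.75
eef_pos: [0.6441, 0.0944, 0.2078]
tool_rot: [-179.9, -0.1, 89.3]
force: [-0.4, -0.2, -1.2]
gripper_width: 0.0621
gripper_force: 30.0
time: 12.55
eef_pos: [0.6437, 0.0908, 0.111]
tool_rot: [179.9, -0.0, 89.1]
force: [0.1, -0.2, -1.7]
gripper_width: 0.0616
gripper_force: 30.0
```

```bash
python3 -m creep '[[[0,-0.001,-0.003,0,0,0,-1],[0,-0.001,-0.006,0,0,0,-1],[0,-0.001,-0.008,0,0,0,-1],[0,-0.001,-0.009,0,0,0,-1],[0,-0.001,-0.009,0,0,0,-1]]]'
```

```text
time: 13.05
eef_pos: [0.6432, 0.0897, 0.1009]
tool_rot: [-180.0, -0.0, 89.1]
force: [0.0, 0.2, -1.5]
gripper_width: 0.0618
gripper_force: 30.0
```

```bash
python3 -m creep '[[[0,0,-0.001,0,0,0,-1],[0,0,-0.0015,0,0,0,-1],[0,0,-0.0015,0,0,0,-1]]]'
```

```text
time: 13.35
eef_pos: [0.6435, 0.0898, 0.1003]
tool_rot: [180.0, 0.0, 89.1]
force: [-3.0, -0.8, 7.7]
gripper_width: 0.0621
gripper_force: 30.0
```

```bash
python3 -m creep '[[[0,0,0,0,0,0,0.3],[0,0,0,0,0,0,1],[0,0,0,0,0,0,1],[0,0,0,0,0,0,1],[0,0,0.02,0,0,0,1],[0,0,0.06,0,0,0,1],[0,0,0.1,0,0,0,1],[0,0,0.13,0,0,0,1]]]'; python3 -m creep '[[[-0.03,0.01,0,0,0,-0.06,1],[-0.065,0.03,0,0,0,-0.12,1],[-0.1,0.05,0,0,0,-0.18,1],[-0.135,0.075,0,0,0,-0.25,1],[-0.165,0.11,0,0,0,-0.31,1],[-0.195,0.145,0,0,0,-0.36,1],[-0.23,0.175,0,0,0,-0.4,1],[-0.26,0.2,0,0,0,-0.41,1]]]'
```

```text
time: 14.15
eef_pos: [0.6436, 0.09, 0.232]
tool_rot: [179.9, -0.0, 89.1]
force: [0.7, -0.4, -0.2]
gripper_width: 0.0937
gripper_force: 0.0
time: 14.95
eef_pos: [0.3813, 0.2912, 0.2297]
tool_rot: [180.0, -0.0, 65.6]
force: [1.0, 0.8, 0.3]
gripper_width: 0.0941
gripper_force: 0.0
```

```bash
python3 -m creep '[[[-0.015,0.01,-0.01,0,0,0.01,1],[-0.033,0.02,-0.03,0,0,0.012,1],[-0.033,0.02,-0.03,0,0,0.012,1],[-0.033,0.02,-0.03,0,0,0.012,1]]]'
cat >> h.py <<'E'
def placed(names,tol=.006):
    from plant import optics
    bay=dict(green=.096,cream=.032,blue=-.032,kraft=-.096)
    for n in("top","side"):
        m=optics.camera_model(n);p,d=optics.camera(n);W=cloud(d,m);S=np.array([.6432,.0602] if n=="top" else [.6425,.058])
        for b in names:
            c=S+np.array([.0157,1])*bay[b];zt=.03+H[b]
            k=(abs(W[...,2]-zt)<tol)&(abs(W[...,0]-c[0])<.05)&(abs(W[...,1]-c[1])<(.028 if b=="green" else .045))
            r=cv2.minAreaRect((W[k][:,:2]*1000).astype(np.float32))
            print(n,b,k.sum(),np.round(r[0],1),np.round(r[1],1),round(r[2],1),"target",(c*1000).round(1))
        cv2.imwrite(f"pics/pl_{n}_{len(names)}.png",p[:,:,::-1])
E
python3 -c "
from h import *;placed(['green','cream'])"
```

```text
time: 15.35
eef_pos: [0.3502, 0.3097, 0.1996]
tool_rot: [-180.0, 0.0, 66.3]
force: [0.1, -0.1, 0.4]
gripper_width: 0.0942
gripper_force: 0.0
top green 650 [642.6 159.7] [48.3 63.9] 89.3 target [644.7 156.2]
top cream 647 [642.1 103.7] [65.3 64.2] 88.7 target [643.7  92.2]
side green 246 [644.3 156.3] [71.1 49.7] 0.9 target [644. 154.]
side cream 305 [640.5 101.6] [67.3 64.2] 89.2 target [643.  90.]
```

```bash
python3 -m creep '[[[-0.003,0.002,-0.02,0,0,0,1],[-0.003,0.002,-0.05,0,0,0,1],[-0.003,0.002,-0.08,0,0,0,1],[-0.003,0.002,-0.11,0,0,0,1],[-0.003,0.002,-0.132,0,0,0,1],[-0.003,0.002,-0.143,0,0,0,1],[-0.003,0.002,-0.143,0,0,0,1],[-0.003,0.002,-0.143,0,0,0,1]]]' && python3 -m creep '[[[0,0,0,0,0,0,-1],[0,0,0,0,0,0,-1],[0,0,0,0,0,0,-1],[0,0,0,0,0,0,-1],[0,0,0,0,0,0,-1],[0,0,0,0,0,0,-1],[0,0,0,0,0,0,-1],[0,0,0,0,0,0,-1]]]'
```

```text
time: 16.25
eef_pos: [0.3479, 0.312, 0.0574]
tool_rot: [180.0, -0.0, 66.3]
force: [0.1, -0.7, 0.4]
gripper_width: 0.0941
gripper_force: 0.0
time: 17.05
eef_pos: [0.3475, 0.3117, 0.0568]
tool_rot: [180.0, -0.0, 66.3]
force: [0.7, -1.9, 6.0]
gripper_width: 0.0619
gripper_force: 30.0
```

```bash
python3 -m creep '[[[0,0,0.01,0,0,0,-1],[0,0,0.03,0,0,0,-1],[0,0,0.06,0,0,0,-1],[0,0,0.09,0,0,0,-1],[0,0,0.12,0,0,0,-1],[0,0,0.14,0,0,0,-1],[0,0,0.14,0,0,0,-1],[0,0,0.14,0,0,0,-1]]]'
python3 -c "
from h import *;hand(.098,.0555)"
```

```text
time: 17.85
eef_pos: [0.3472, 0.3114, 0.1966]
tool_rot: [180.0, -0.0, 66.3]
force: [0.1, -0.1, -2.5]
gripper_width: 0.0618
gripper_force: 30.0
[0.3472 0.3114 0.1966] [ 1.7997e+02 -1.0000e-02  6.6260e+01] 0.061775242207662916
{'ntop': 7166, 'ztop': np.float64(0.0403560008495252), 'btop_max': np.float64(0.0209765101798048), 'nside': 2100, 'bside': np.float64(0.021070156626584107), 'bside_slope': np.float64(0.0003756185790978618), 'bside_z': np.float64(0.00012560090794496215)}
```

```bash
python3 -m creep '[[[0.02,-0.03,0,0,0,0.06,-1],[0.04,-0.07,0,0,0,0.12,-1],[0.06,-0.11,0,0,0,0.19,-1],[0.08,-0.15,0,0,0,0.26,-1],[0.1,-0.19,0,0,0,0.33,-1],[0.125,-0.23,0,0,0,0.38,-1],[0.155,-0.265,0,0,0,0.399,-1],[0.19,-0.285,0,0,0,0.399,-1]]]'; python3 -m creep '[[[0.03,0,0,0,0,0,-1],[0.06,0,0,0,0,0,-1],[0.085,0,0,0,0,0,-1],[0.1,0,0,0,0,0,-1],[0.105,0,0,0,0,0,-1],[0.105,0,0,0,0,0,-1],[0.105,0,0,0,0,0,-1]]]'
```

```text
time: 18.7
eef_pos: [0.5371, 0.0231, 0.1952]
tool_rot: [-179.9, 0.1, 89.0]
force: [0.2, 0.5, -0.9]
gripper_width: 0.0619
gripper_force: 30.0
time: 19.4
eef_pos: [0.6413, 0.0268, 0.1959]
tool_rot: [-179.9, 0.0, 89.2]
force: [-1.1, 0.3, -1.2]
gripper_width: 0.0617
gripper_force: 30.0
```

```bash
python3 -m creep '[[[0,-0.001,-0.01,0,0,0,-1],[0,-0.001,-0.03,0,0,0,-1],[0,-0.001,-0.055,0,0,0,-1],[0,-0.001,-0.08,0,0,0,-1],[0,-0.001,-0.097,0,0,0,-1],[0,-0.001,-0.104,0,0,0,-1],[0,-0.001,-0.106,0,0,0,-1],[0,-0.001,-0.106,0,0,0,-1]]]'
```

```text
time: 20.2
eef_pos: [0.6426, 0.0258, 0.0911]
tool_rot: [180.0, -0.0, 89.1]
force: [-0.1, 0.2, -1.7]
gripper_width: 0.0618
gripper_force: 30.0
```

```bash
python3 -m creep '[[[0,0,-0.001,0,0,0,-1],[0,0,-0.002,0,0,0,-1],[0,0,-0.003,0,0,0,-1],[0,0,-0.003,0,0,0,-1]]]'
```

```text
time: 20.6
eef_pos: [0.6423, 0.0256, 0.0876]
tool_rot: [180.0, 0.0, 89.1]
force: [0.4, 0.3, -0.9]
gripper_width: 0.0617
gripper_force: 30.0
```

```bash
python3 -m creep '[[[0,0,-0.001,0,0,0,-1],[0,0,-0.0015,0,0,0,-1],[0,0,-0.0015,0,0,0,-1]]]'
```

```text
time: 20.9
eef_pos: [0.6424, 0.0257, 0.0868]
tool_rot: [180.0, 0.0, 89.1]
force: [-4.3, -1.6, 10.1]
gripper_width: 0.0618
gripper_force: 30.0
```

```bash
python3 -m creep '[[[0,0,0,0,0,0,0.3],[0,0,0,0,0,0,1],[0,0,0,0,0,0,1],[0,0,0,0,0,0,1],[0,0,0.02,0,0,0,1],[0,0,0.06,0,0,0,1],[0,0,0.1,0,0,0,1],[0,0,0.13,0,0,0,1]]]'; python3 -m creep '[[[-0.03,0,0,0,0,-0.06,1],[-0.065,0.005,0,0,0,-0.13,1],[-0.1,0.025,0,0,0,-0.2,1],[-0.135,0.055,0,0,0,-0.27,1],[-0.165,0.085,0,0,0,-0.35,1],[-0.19,0.115,-0.01,0,0,-0.43,1],[-0.206,0.134,-0.02,0,0,-0.5,1],[-0.206,0.134,-0.02,0,0,-0.511,1]]]'; python3 -m creep '[[[0,0,-0.02,0,0,0,1],[0,0,-0.03,0,0,0,1],[0,0,-0.03,0,0,0,1],[0,0,-0.03,0,0,0,1]]]'
```

```text
time: 21.7
eef_pos: [0.6426, 0.026, 0.2185]
tool_rot: [179.9, -0.0, 89.1]
force: [0.3, -0.1, -0.2]
gripper_width: 0.0942
gripper_force: 0.0
time: 22.5
eef_pos: [0.4339, 0.1618, 0.1955]
tool_rot: [-180.0, 0.0, 60.0]
force: [0.7, -1.4, 0.1]
gripper_width: 0.0937
gripper_force: 0.0
time: 22.9
eef_pos: [0.4365, 0.1595, 0.1662]
tool_rot: [-180.0, 0.0, 59.8]
force: [0.2, 0.4, -0.8]
gripper_width: 0.094
gripper_force: 0.0
```

```bash
python3 -m creep '[[[0,0.001,-0.02,0,0,0,1],[0,0.001,-0.05,0,0,0,1],[0,0.001,-0.08,0,0,0,1],[0,0.001,-0.107,0,0,0,1],[0,0.001,-0.119,0,0,0,1],[0,0.001,-0.123,0,0,0,1],[0,0.001,-0.123,0,0,0,1],[0,0.001,-0.123,0,0,0,1]]]' && python3 -m creep '[[[0,0,0,0,0,0,-1],[0,0,0,0,0,0,-1],[0,0,0,0,0,0,-1],[0,0,0,0,0,0,-1],[0,0,0,0,0,0,-1],[0,0,0,0,0,0,-1],[0,0,0,0,0,0,-1],[0,0,0,0,0,0,-1]]]'
```

```text
time: 23.7
eef_pos: [0.437, 0.1609, 0.0441]
tool_rot: [179.9, -0.1, 59.9]
force: [-0.6, 0.2, 0.0]
gripper_width: 0.094
gripper_force: 0.0
time: 24.5
eef_pos: [0.4364, 0.1607, 0.0432]
tool_rot: [180.0, -0.0, 59.9]
force: [-0.8, -1.4, 5.3]
gripper_width: 0.0619
gripper_force: 30.0
```

```bash
python3 -m creep '[[[0,0,0.01,0,0,0,-1],[0,0,0.03,0,0,0,-1],[0,0,0.06,0,0,0,-1],[0,0,0.09,0,0,0,-1],[0,0,0.12,0,0,0,-1],[0,0,0.14,0,0,0,-1],[0,0,0.14,0,0,0,-1],[0,0,0.14,0,0,0,-1]]]'
python3 -c "
from h import *;hand(.080,.043)"
```

```text
time: 25.3
eef_pos: [0.4362, 0.1606, 0.1832]
tool_rot: [180.0, -0.0, 59.9]
force: [-0.7, -0.9, -1.9]
gripper_width: 0.0621
gripper_force: 30.0
[0.4362 0.1606 0.1832] [ 1.7997e+02 -1.0000e-02  5.9850e+01] 0.06214311774861798
{'ntop': 7502, 'ztop': np.float64(0.03594343939934211), 'btop_max': np.float64(0.021724222276896955), 'nside': 1891, 'bside': np.float64(0.0218018547490364), 'bside_slope': np.float64(-0.0010058373402912527), 'bside_z': np.float64(9.239683796001255e-05)}
```

```bash
python3 -m creep '[[[0.005,-0.03,0.005,0,0,0.07,-1],[0.02,-0.065,0.005,0,0,0.15,-1],[0.04,-0.1,0.005,0,0,0.24,-1],[0.065,-0.135,0.005,0,0,0.33,-1],[0.095,-0.165,0.005,0,0,0.42,-1],[0.13,-0.188,0.005,0,0,0.5,-1],[0.165,-0.199,0.005,0,0,0.511,-1],[0.19,-0.199,0.005,0,0,0.511,-1]]]'; python3 -m creep '[[[0.01,0,0,0,0,0,-1],[0.015,0,-0.01,0,0,0,-1],[0.015,0,-0.03,0,0,0,-1],[0.015,0,-0.05,0,0,0,-1],[0.015,0,-0.055,0,0,0,-1],[0.015,0,-0.055,0,0,0,-1],[0.015,0,-0.055,0,0,0,-1]]]'
```

```text
time: 26.15
eef_pos: [0.6273, -0.0409, 0.1858]
tool_rot: [-179.8, 0.0, 89.0]
force: [-0.5, 0.3, -0.9]
gripper_width: 0.0615
gripper_force: 30.0
time: 26.85
eef_pos: [0.6412, -0.0381, 0.1337]
tool_rot: [180.0, 0.0, 89.2]
force: [0.1, 0.7, -0.5]
gripper_width: 0.0619
gripper_force: 30.0
```

```bash
python3 -m creep '[[[0,0,-0.01,0,0,0,-1],[0,0,-0.025,0,0,0,-1],[0,0,-0.04,0,0,0,-1],[0,0,-0.05,0,0,0,-1],[0,0,-0.055,0,0,0,-1],[0,0,-0.058,0,0,0,-1],[0,0,-0.058,0,0,0,-1],[0,0,-0.058,0,0,0,-1]]]'; python3 -m creep '[[[0,0,-0.001,0,0,0,-1],[0,0,-0.002,0,0,0,-1],[0,0,-0.002,0,0,0,-1]]]'
```

```text
time: 27.65
eef_pos: [0.6415, -0.0383, 0.0754]
tool_rot: [180.0, -0.0, 89.1]
force: [-0.0, 0.3, -0.8]
gripper_width: 0.0621
gripper_force: 30.0
time: 27.95
eef_pos: [0.6415, -0.0384, 0.0733]
tool_rot: [180.0, 0.0, 89.1]
force: [0.5, -0.4, 0.2]
gripper_width: 0.0617
gripper_force: 30.0
```

```bash
python3 -m creep '[[[0,0,-0.0005,0,0,0,-1],[0,0,-0.001,0,0,0,-1],[0,0,-0.001,0,0,0,-1]]]'
```

```text
time: 28.25
eef_pos: [0.6415, -0.0384, 0.0732]
tool_rot: [180.0, 0.0, 89.1]
force: [-5.4, -0.7, 15.6]
gripper_width: 0.0619
gripper_force: 30.0
```

```bash
python3 -m creep '[[[0,0,0.0005,0,0,0,0.3],[0,0,0.0005,0,0,0,1],[0,0,0.0005,0,0,0,1],[0,0,0.0005,0,0,0,1],[0,0,0.02,0,0,0,1],[0,0,0.06,0,0,0,1],[0,0,0.1,0,0,0,1],[0,0,0.14,0,0,0,1]]]'; python3 -m creep '[[[-0.02,-0.03,0.01,0,0,0,1],[-0.04,-0.06,0.03,0,0,0,1],[-0.06,-0.1,0.05,0,0,0,1],[-0.08,-0.14,0.05,0,0,0,1],[-0.1,-0.18,0.05,0,0,0,1],[-0.12,-0.22,0.05,0,0,0,1],[-0.14,-0.26,0.05,0,0,0,1],[-0.14,-0.26,0.05,0,0,0,1]]]'
python3 - <<'E'
from h import *
from plant import optics
for n in("top","side"):
    m=optics.camera_model(n);p,d=optics.camera(n);W=cloud(d,m);np.save(f"pics/f_{n}.npy",W);cv2.imwrite(f"pics/f_{n}.png",p[:,:,::-1])
    S=np.array([.6432,.0602] if n=="top" else [.6425,.058]);c,s=np.cos(.0157),np.sin(-.0157)
    D=W[...,:2]-S;a=D[...,0]*c+D[...,1]*s;b=-D[...,0]*s+D[...,1]*c
    for nm,y in dict(green=.096,cream=.032,blue=-.032,kraft=-.096).items():
        k=(abs(W[...,2]-.03-H[nm])<.004)&(abs(b-y)<.032)&(abs(a)<.05)
        L=cv2.connectedComponentsWithStats(cv2.erode(k.astype(np.uint8),np.ones((3,3))))
        k=k&(cv2.dilate((L[1]==1+np.argmax(L[2][1:,4])).astype(np.uint8),np.ones((3,3)))>0)
        r=cv2.minAreaRect((np.c_[a[k],b[k]]*1000).astype(np.float32))
        print(n,nm,k.sum(),"off x,y",np.round([r[0][0],r[0][1]-y*1000],1),np.round(r[1],1),round(r[2],1))
p=np.hstack([cv2.resize(cv2.imread("pics/f_top.png")[110:190,220:380],(400,200)),cv2.resize(cv2.imread("pics/f_side.png")[120:260,320:460],(200,200))])
cv2.imwrite("pics/f.png",cv2.resize(p,(800,267)))
q=cv2.resize(cv2.imread("pics/f_side.png")[120:260,310:460],(750,600)[:2]);cv2.imwrite("pics/f2.png",cv2.resize(q,(640,597)))
E
```

```text
time: 29.05
eef_pos: [0.6409, -0.0382, 0.2134]
tool_rot: [-180.0, -0.0, 89.2]
force: [1.1, 0.2, 0.9]
gripper_width: 0.0944
gripper_force: 0.0
time: 29.85
eef_pos: [0.4978, -0.3044, 0.2617]
tool_rot: [-179.9, 0.1, 88.7]
force: [-0.3, 0.5, -0.5]
gripper_width: 0.0942
gripper_force: 0.0
top green 607 off x,y [-1.9 -0.6] [63.7 40.3] 0.6
top cream 589 off x,y [-2. -1.] [39.6 63.5] 89.1
top blue 573 off x,y [-2.  -0.4] [64.7 39. ] 1.6
top kraft 558 off x,y [-1.8 -0.1] [63.8 38.1] 1.4
side green 68 off x,y [16.1 -2.3] [40.8 22.5] 82.1
side cream 138 off x,y [ 8.7 -3.1] [42.  35.6] 83.2
side blue 202 off x,y [ 2.3 -0.3] [42.1 52.3] 89.3Traceback (most recent call last):
  File "<stdin>", line 10, in <module>
    return _wrapfunc(a, 'argmax', axis=axis, out=out, **kwds)
    return bound(*args, **kwds)
ValueError: attempt to get argmax of an empty sequence
```

View pics/f_top.png

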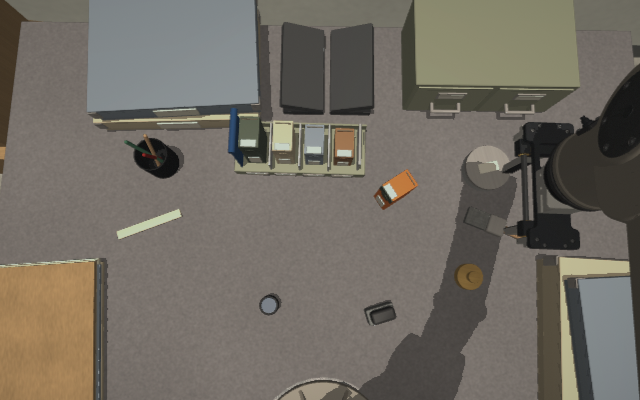

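The top view shows green (252,137), cream (284,140), blue (315,143) and kraft (345,145) upright in their bays, with white labels at the front. They are within about 2 mm of centre and 1.6° of square. The weight (470,277), the pot (157,158) and the orange decoy have not moved.

```bash
python3 -c "
from plant import job
print(job.hand_in())"
```

```text
the job is handed in; nothing more can be done
None
```

The job is handed in at about 30 s: green, cream, blue-grey and kraft stand upright in height order from the tall blue plate, labels to the front, within about 2 mm of bay centre by the top camera (the side-camera check gave no usable readings), with the brass weight, pencil pot and orange look-alike left in place.

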